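# Peel a stuck sorting tray off its base tray and present it over the light pad

## Task

At the sample bench, push the carrier along its slide until it clicks into the station notch near the other end. The white top tray is stuck in the steel tray under it: take it by the upright fin on its corner tab, peel it off by lifting that corner first while the far edge is still down, so that the steel tray stays seated on the carrier. Then present the white tray level above the middle of the light pad, about a hand's width up and touching nothing else, and finish still holding it there; leave the jar, vials, dish, tape and tweezers alone.

Things in the scene. Friction and masses are not known exactly. Their poses are not given: they have to be found in the camera images.
- carrier (a joint): aluminium carrier's place (m) along the slide, growing along the slide's -y. 0.130 is the station notch, 0.145 the end stop. It stays where left: 0.6 N friction. A sprung ball resists about 5 N more at 0.118 to 0.124, then clicks in and draws it to 0.130 from 4 mm either side; pushed on with about 5 N it leaves the notch again.
- slide: the slide's fixed grey track, 360 mm long (y), 130 mm wide (x); origin under its centre on the counter. The carrier travels along its -y; its +x points roughly away from the robot. Two pairs of small aluminium blocks beside the track mark the start and the station: in the station the carrier's middle is between the second pair, at y = -60 mm.
- push_plate (a point): upright aluminium plate on the carrier's trailing (+y) side: 50 mm wide (slide x), 8 mm thick (slide y), top edge 15 mm above this point, foot 50 mm below it on a tongue of the carrier. The point is mid-width, mid-thickness, 84 mm above the counter. Push on its +y face. Axes as the slide's.
- carrier_seat (a point): centre of the carrier's flat seat, on which the lower tray stands inside a 10 mm high lip; 34 mm above the counter. Axes as the slide's.
- lower_tray: plain steel open tray 150 x 110 x 34 mm, 0.70 kg, loose on the seat; origin under its centre, axes as the slide's. At x = +50 on its long sides two sprung clips reach over the white tray's flange; each holds 6 N or more and lets go when the flange there is up 5 mm. Straight lift: both trays rise. Tab corner lifted, tilting 12 degrees or more about the far (+x) edge: free with about 5 N.
- top_tray_centre (a point): white open plastic top tray, 0.12 to 0.19 kg: flange 152 x 112 mm (x, y), 4 mm thick, on the lower tray's rim; basin 139 x 101 mm, 20 mm deep below the flange's underside, nested in the lower tray. The point is mid-tray, 8 mm below the flange's underside, 12 mm above the bottom's outside. x along the long side away from the tab end, z up out of the tray.
- tab_fin (a point): centre of the upright pull fin on the top tray's corner tab: 24 mm long (tray x), 10 mm thick (tray y), 36 mm high, the flat 26 x 26 mm tab at its foot. It is at x = -88, y = +42, z = +30 mm from top_tray_centre in the tray's axes; 90 mm above the counter when nested. Pinch across its thickness (tray y). Axes as the tray's.
- far_edge (a point): point on the top tray under the middle of the flange at the end away from the tab (x = +74, y = 0, z = +8 mm in the frame of top_tray_centre); this edge is the last to leave.
- pad_top (a point): centre of the top face of the light pad, a flat grey-framed white panel 200 x 150 mm and 11 mm high, fixed on the counter. z up.
- jar: bystander: white plastic jar, 84 mm across, 130 mm high; origin under its centre
- vial_a: bystander: capped clear vial, 30 mm across, 100 mm high; origin under its centre
- vial_b: bystander: capped clear vial, 30 mm across, 100 mm high; origin under its centre
- vial_c: bystander: capped clear vial, 30 mm across, 100 mm high; origin under its centre
- petri: bystander: closed round dish, 90 mm across, 18 mm high; origin under its centre
- tape: bystander: roll of paper tape, 90 mm across, 22 mm high; origin under its centre
- tweezers: bystander: steel tweezers lying flat, 120 mm long, 6 mm high; origin under the middle, x along them
Things that resemble listed ones, but are neither listed nor needed, are in the scene too. What is shaped like the lower_tray but yellow is not meant.

How it is judged (in metres and radians):
On the way, in this order (a step that is already met when the one before it is completed fails the run):
1. the carrier is in the station notch, the white tray still nested (value of joint carrier between 0.125 and 0.135 m and z of tab_fin in the frame of lower_tray below 0.066 m and z of far_edge in the frame of lower_tray below 0.042 m), for 0.3 s.
2. the white tray is peeled: its tab corner is up more than 15 mm while its far edge is less than 8 mm up (z of tab_fin in the frame of lower_tray above 0.071 m and z of far_edge in the frame of lower_tray below 0.042 m and x of far_edge in the frame of lower_tray above 0.05 m and contact force between top_tray and the fingers above 1 N), for 0.05 s.
At the end, for the whole second after the job is handed in: The white tray hangs still from the gripper alone, its centre within 40 mm of the light pad's centre seen from above and 70 to 250 mm above the counter, level within 0.2 rad; the carrier is within 5 mm of the station notch and the lower tray is seated in it within 6 mm and 0.06 rad (value of joint carrier between 0.125 and 0.135 m and horizontal distance between top_tray_centre and pad_top below 0.04 m and height (world z) of top_tray_centre between 0.07 and 0.25 m and angle between top_tray_centre's own z axis and vertical below 0.2 rad and linear speed of top_tray below 0.03 m/s and contact force between top_tray and the fingers above 1 N and contact force between top_tray and lower_tray below 0.05 N and contact force between top_tray and slide below 0.05 N and contact force between top_tray and light_pad below 0.05 N and distance between lower_tray and carrier_seat below 0.006 m and angle between lower_tray's own z axis and vertical below 0.06 rad); the arm keeps its last pose, push and grip.
It fails at once if the lower tray is lifted off its seat by more than 15 mm or tipped more than 0.15 rad (z of lower_tray in the frame of carrier_seat above 0.015 m or angle between lower_tray's own z axis and vertical above 0.15 rad).
It fails at once if a bystander is moved more than 30 mm (distance of any of jar, vial_a, vial_b, vial_c, petri, tape, tweezers from where it was at the start of the episode above 0.03 m).
It also fails if it takes over 61 s, if anything falls off the work surface, if the arm or the gripper's body presses on something with over 40 N, if the wrist force passes 120 N, or if a joint passes its speed limit or range.

## Robot

A 6-joint arm with a two-finger parallel gripper is mounted at the origin on the work surface. World frame = base frame: x ahead of the robot, y to its left, z up, the work surface at z = 0. Lengths are in m, angles in degrees, forces in N, time in s.
With the tool pointing down it reaches from about 0.4 to 0.825 m from the base axis. Payload 7 kg.
Tool frame: the origin (TCP) lies at the centre of the arm's flange, where the gripper is bolted on; the fingertips stand 178 mm ahead of it and the grasp point (between the pads) lies ahead of it (ctrl.grip_depth is the z of the grasp point in the tool frame, in m); z points along the fingers, x is the direction in which the jaws open and shut, and the axes are right-handed (so a half turn about z gives the same grasp; the last joint's range is limited). The gripper opens to 88 mm and grips with 3 to 60 N. Pads are 19 mm wide; open, the fingers measure 130 mm over their backs; the gripper's body (78 mm by 193 mm) begins 47 mm behind the grasp point.
Start: joints at [82.913, 20.546, 0.682, 0, -70.136, -16.507], TCP at [0.27, 0.619, 0.405] pointing down, gripper open.
Joint ranges: [-176.03, 176.03], [-82.01, 121.73], [-58.28, 71.71], [-173.87, 95.51], [-174.79, -0.11], [-173.66, 173.66]. Speed limits (degrees/s): [136.94, 136.94, 172.46, 180, 180, 180].

## Interface

Orientations are given as [roll, pitch, yaw] about the fixed x, y, z axes, in that order (R = Rz(yaw) Ry(pitch) Rx(roll)).
In Python, from plant import ctrl gives the robot as it stands.
- The arm moves only by the tool carry_out, never from a script. Its arguments are lists of equal length, an entry for each row: "linear": the shift along the tool's x, y, z in cm, a list of three; "twist": the turn about the tool's z in degrees. In form: {"linear": [[tx, ty, tz], ...], "twist": [twist, ...]}. A call has 1 to 12 rows; each row is the pose to reach, as a shift and turn from the pose measured when the call began, along the tool's axes at that moment; what a row does not reach only later rows make up. A row lasts 1/12 s, in which the tool goes at most 41.7 mm and 7.16 degrees, less where a joint would pass 70% of its speed; a pose out of reach is approached as far as the arm can. A call with a gripper value outside its range is refused whole. "fingers" is the gripper's target within -1 to 1 (fully open at 1, half-way at 0, shut at -1), set as the call begins (left out, the last holds). The fingers move at their own pace and stop on an object; the grip force is fixed at half the most. Time passes only in rows, so rows that repeat a pose let the fingers close. It gives the time, the measured TCP pose, the force and the opening at its end, in the units of the state.
- ctrl.get_obs(): the state, without advancing time (a new reading comes with each control period).
- ctrl.snapshot(name): name is "scene" or "top" or "wrist"; returns the picture (400x640x3 uint8, blue, green, red); there is no depth.
- ctrl.camera_params(name): a dict with "fovy" (degrees; the focal length in pixels is half the picture's height over the tangent of half this angle, whatever the lens; pixels are square), "cx", "cy" (the principal point, pixels), "eye" and "rotation" of the camera in the world; the wrist camera has in their place "T_tool_cam" (4x4, takes a point from camera to tool coordinates, whose origin is the TCP and whose axes are the tool frame's). Camera axes: x right, y down, z forward; pixel columns grow to the right and rows downward; lengths in m; the calibration is good to about 2 mm. A picture is of the moment at which its call begins: read the wrist's pose just before it. camera_params takes no time and is no camera call.
- ctrl.close_job(): hands the job in, once; it reports no verdict.
The state is a dict: "clock": time; "joint_pos": joint angles; "qvel": joint speeds; "tau": joint torques, N m; "tool_pos": TCP position; "orientation": TCP orientation; "force": force on the tool from outside, world axes, zero at the start; "moment": the same for the moment, N m; "opening": finger opening in m.
Only numpy, scipy, OpenCV 4.12 (cv2) and the standard library are available. Lean on these libraries where they do the work, as an engineer would, in place of code of your own. Each camera call takes 0.05 s, during which the arm holds its last target.

## Working session

There is one attempt and no reset: what is moved stays moved. The work goes in short steps, Python scripts to look and compute and a tool call to move; the robot and the scene stay as the last step left them, time stands still between calls to the robot, and variables do not carry over. Pictures are saved under pics/ and viewed, and the job is handed in when it is done.

Besides the shell and the picture viewer there is one more tool, called after "Call:" as name([rows], argument=value, ...), one row to a line, values as JSON. carry_out: Moves the arm, as the interface text tells. Its arguments: {"type":"object","properties":{"linear":{"type":"array","items":{"type":"array","items":{"type":"number"}}},"twist":{"type":"array","items":{"type":"number"}},"fingers":{"type":"number"}},"required":["linear","twist"]}

```bash
mkdir -p pics
cat > h.py <<'E'
import numpy as np, cv2
from plant import ctrl
from scipy.spatial.transform import Rotation as R
def cam(name,obs=None):
    p=ctrl.camera_params(name)
    f=200/np.tan(np.radians(p['fovy'])/2)
    if 'eye' in p: return f,p['cx'],p['cy'],np.array(p['eye']),np.array(p['rotation'])
    T=np.array(p['T_tool_cam']); Rt=Rt_(obs)
    return f,p['cx'],p['cy'],Rt@T[:3,3]+np.array(obs['tool_pos']),Rt@T[:3,:3]
def Rt_(obs): return R.from_euler('xyz',obs['orientation'],degrees=True).as_matrix()
def ray(c,uv,z):
    f,cx,cy,e,Rm=c
    d=Rm@np.array([(uv[0]-cx)/f,(uv[1]-cy)/f,1.]); return e+d*(z-e[2])/d[2]
def proj(c,P):
    f,cx,cy,e,Rm=c; q=Rm.T@(np.array(P)-e); return np.array([cx+f*q[0]/q[2],cy+f*q[1]/q[2]])
E
python3 - <<'E'
from h import *
o=ctrl.get_obs();print(o, ctrl.grip_depth)
for n in ['scene','top','wrist']:
    print(n,ctrl.camera_params(n))
    cv2.imwrite(f'pics/{n}0.png',ctrl.snapshot(n))
E
```

```text
{'clock': 0.0, 'joint_pos': array([ 8.29123511e+01,  2.05928253e+01,  6.33083192e-01, -2.15094039e-02,
       -7.01357636e+01, -1.65061060e+01]), 'qvel': array([-0.09685527, -0.01668738,  0.00385919, -0.03040441,  0.01841228,
        0.02658003]), 'tau': array([ 1.03595576e-03, -5.82718062e+01,  2.93056369e+01,  6.99696064e+00,
        6.87127031e-03, -1.67577477e-04]), 'tool_pos': array([0.27009511, 0.61839139, 0.40369713]), 'orientation': array([-1.79992249e+02, -9.73152107e-02, -1.13601087e+02]), 'force': array([ 0.74033879, -0.39694314,  0.01550978]), 'moment': array([ 0.00438794, -0.07719815,  0.01970032]), 'opening': 0.08764713132768243} 0.1593
scene {'fovy': 44.99871780725478, 'cx': 329.4747037237919, 'cy': 204.6942774685684, 'eye': array([1.36242161, 0.40517416, 0.99461328]), 'rotation': array([-133.77573246,   -0.70727971,  119.49879152])}
top {'fovy': 53.72564664428657, 'cx': 321.83139295729035, 'cy': 196.59202167877586, 'eye': array([ 0.38406548, -0.07233369,  1.30237778]), 'rotation': array([-170.99442206,    0.73575928,  -90.47507794])}
wrist {'fovy': 64.31356288660668, 'cx': 317.29236032508044, 'cy': 197.5699737883688, 'T_tool_cam': array([[ 9.99999522e-01,  5.48388100e-04, -8.09926910e-04,
        -1.25015201e-03],
       [-2.72837145e-04,  9.51571582e-01,  3.07427145e-01,
        -8.34416256e-02],
       [ 9.39292819e-04, -3.07426777e-01,  9.51571277e-01,
         1.92132274e-02],
       [ 0.00000000e+00,  0.00000000e+00,  0.00000000e+00,
         1.00000000e+00]])}
```

```bash
sed -i "s/np.array(p\['rotation'\])/R.from_euler('xyz',p['rotation'],degrees=True).as_matrix()/" h.py
```

```text
(no output)
```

View pics/top0.png

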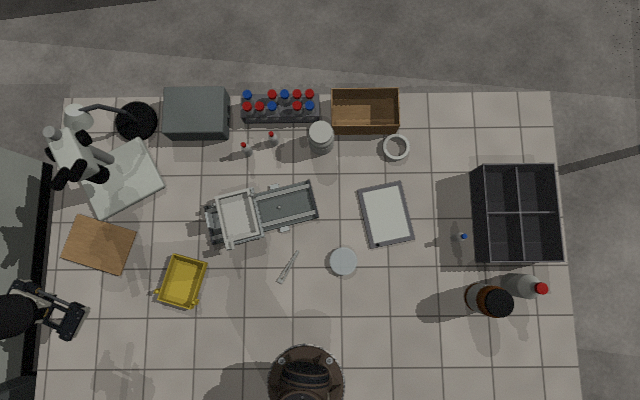

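View pics/scene0.png

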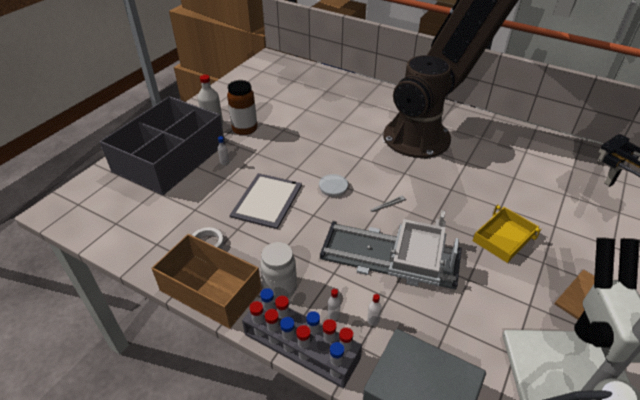

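View pics/wrist0.png

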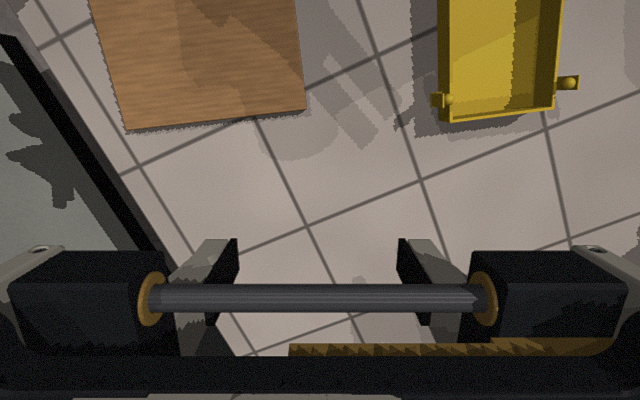

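Run:
```python
import cv2
a=cv2.imread('pics/top0.png')[165:270,190:350];cv2.imwrite('pics/topz.png',cv2.resize(a,None,fx=5,fy=5,interpolation=cv2.INTER_CUBIC))
a=cv2.imread('pics/scene0.png')[200:300,310:470];cv2.imwrite('pics/scenez.png',cv2.resize(a,None,fx=5,fy=5,interpolation=cv2.INTER_CUBIC))
```

```text
(no output)
```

View pics/topz.png

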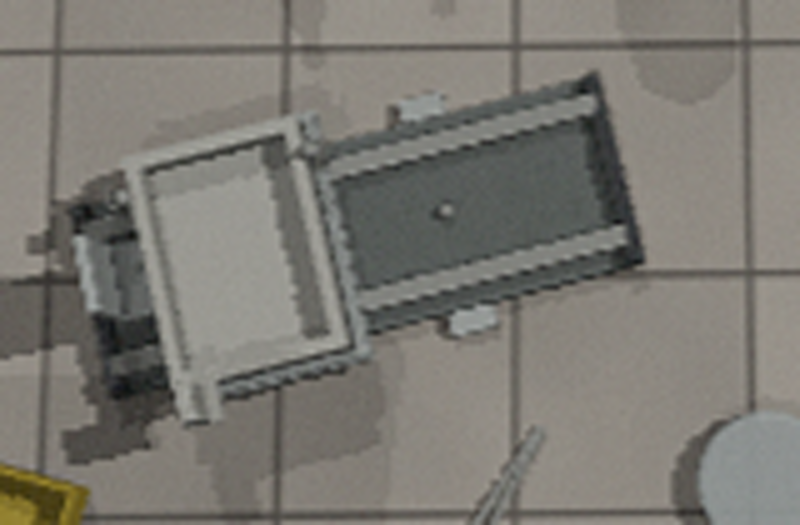

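View pics/scenez.png

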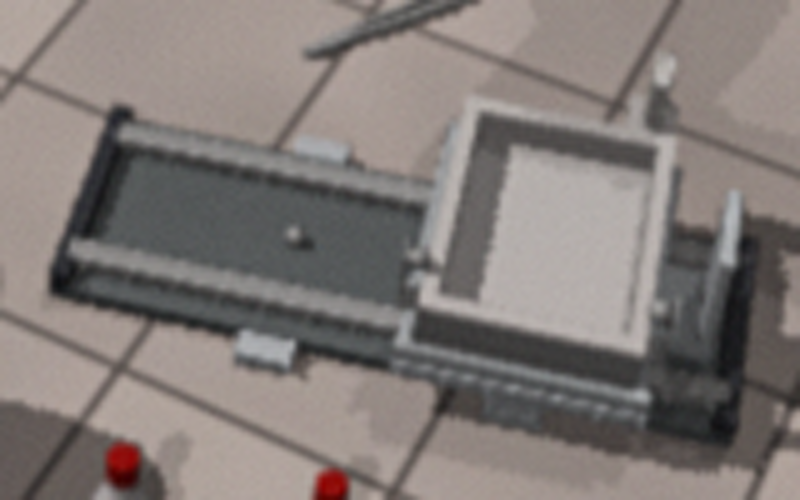

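Run:
```python
from h import *
c=cam('top')
Z=lambda u,v:(190+(u-2)/5,165+(v-2)/5)
pts={'TL':(128,162),'TR':(300,118),'BR':(366,352),'BLapprox':(186,396)}
P={k:ray(c,Z(*v),.072) for k,v in pts.items()}
for k,v in P.items(): print(k,v.round(4))
print(np.linalg.norm(P['TL']-P['TR']),np.linalg.norm(P['TR']-P['BR']))
a=P['TR']-P['BR'];print('x axis yaw',np.degrees(np.arctan2(a[1],a[0])))
a=P['TL']-P['TR'];print('y axis yaw',np.degrees(np.arctan2(a[1],a[0]))-90)
b1=ray(c,Z(420,107),.02);b2=ray(c,Z(472,320),.02);print('blocks',b1,b2,(b1+b2)/2)
print('fin top',ray(c,Z(200,390),.108))
pp=[ray(c,Z(*q),.099) for q in [(75,235),(88,235),(97,318),(112,318)]];print('plate',np.round(pp,4))
# slide end corners
for q in [(595,72),(642,262),(115,395)]: print(ray(c,Z(*q),.02).round(4))
# pad
g=cv2.imread('pics/top0.png')
for q in [(357.5,188),(400,181),(414,241),(373,249)]: print('pad',ray(c,q,.011).round(4))
for n,q,z in [('petri',(343,262),.018),('jar',(320,133),.13),('tape',(396,147),.02),('tw',(288,267),.005),('vc',(463,237),.1),('va',(246,147),.1),('vb',(270,135),.1)]: print(n,ray(c,q,z).round(3))
```

```text
TL [0.5814 0.2794 0.072 ]
TR [0.6085 0.1709 0.072 ]
BR [0.46   0.1266 0.072 ]
BLapprox [0.4338 0.2383 0.072 ]
0.11193118814393527 0.15493580751907882
x axis yaw 16.581473116927032
y axis yaw 14.03838294797653
blocks [0.62456877 0.10170094 0.02      ] [0.48337204 0.06630851 0.02      ] [0.55397041 0.08400473 0.02      ]
fin top [0.43586352 0.2208064  0.108     ]
plate [[0.5319 0.3029 0.099 ]
 [0.5318 0.2949 0.099 ]
 [0.4806 0.2875 0.099 ]
 [0.4805 0.2782 0.099 ]]
[ 0.6469 -0.0142  0.02  ]
[ 0.5202 -0.0445  0.02  ]
[0.4369 0.2975 0.02  ]
pad [ 0.6165 -0.1761  0.011 ]
pad [ 0.6387 -0.3177  0.011 ]
pad [ 0.4399 -0.3552  0.011 ]
pad [ 0.4154 -0.2217  0.011 ]
petri [ 0.375 -0.124  0.018]
jar [ 0.769 -0.055  0.13 ]
tape [ 0.753 -0.307  0.02 ]
tw [0.36  0.054 0.005]
vc [ 0.447 -0.484  0.1  ]
va [0.736 0.179 0.1  ]
vb [0.774 0.104 0.1  ]
```

Call:
carry_out([
  [24.5,-35.8,0],
  [24.5,-35.8,0],
  [24.5,-35.8,0],
  [24.5,-35.8,0],
  [24.5,-35.8,0],
  [24.5,-35.8,0],
  [24.5,-35.8,0],
  [24.5,-35.8,0],
  [24.5,-35.8,0],
  [24.5,-35.8,0],
  [24.5,-35.8,0],
  [24.5,-35.8,0],
], twist=[-37.6,-37.6,-37.6,-37.6,-37.6,-37.6,-37.6,-37.6,-37.6,-37.6,-37.6,-37.6], fingers=-1)

```text
clock: 1.15
tool_pos: [0.5015, 0.2474, 0.4041]
orientation: [179.9, -0.1, -76.2]
force: [0.5, -0.9, -0.4]
opening: 0.0132
```

```bash
cat >> h.py <<'E'
def shot(n):
    o=ctrl.get_obs(); im=ctrl.snapshot('wrist'); cv2.imwrite(f'pics/{n}.png',im); import pickle; pickle.dump(o,open(f'pics/{n}.pkl','wb')); return o,im
def load(n):
    import pickle; o=pickle.load(open(f'pics/{n}.pkl','rb')); return o,cam('wrist',o)
E
python3 -c "
from h import *
shot('w1')"
```

```text
(no output)
```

View pics/w1.png

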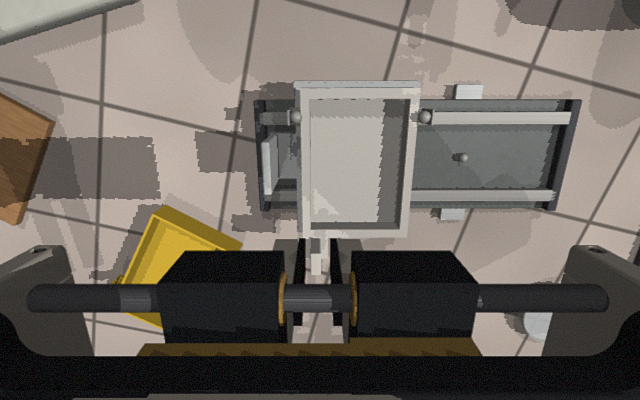

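Run:
```python
from h import *
o,c=load('w1')
yaw=lambda a:np.degrees(np.arctan2(a[1],a[0]))
a=cv2.imread('pics/w1.png')[70:280,230:430];cv2.imwrite('pics/w1z.png',cv2.resize(a,None,fx=3,fy=2.8,interpolation=cv2.INTER_CUBIC))
b1=ray(c,(468,92),.02);b2=ray(c,(452,214),.02);print('blk',b1,b2,(b1+b2)/2,yaw(b1-b2))
A=ray(c,(582,99),.02);B=ray(c,(562,211),.02);C=ray(c,(254,99),.02);D=ray(c,(262,210),.02)
print(A,B,C,D,yaw(A-B),yaw(C-A)-90,np.linalg.norm(A-B),np.linalg.norm(A-C))
F=[ray(c,q,.072) for q in [(420,82),(408,237),(303,236),(294,82)]];print(np.round(F,4),yaw(F[0]-F[1]),yaw(F[3]-F[2]),yaw(F[2]-F[1])-90,np.linalg.norm(F[0]-F[1]),np.linalg.norm(F[2]-F[1]), np.mean(F,0))
print('plate',ray(c,(266,135),.099),ray(c,(264,195),.099))
print('fin',ray(c,(316,240),.108))
```

```text
blk [0.62478523 0.10956748 0.02      ] [0.48716557 0.07465517 0.02      ] [0.5559754  0.09211132 0.02      ] 14.23488993613683
[ 0.64776366 -0.01456131  0.02      ] [ 0.52289693 -0.0545521   0.02      ] [0.56206633 0.33450086 0.02      ] [0.43680647 0.30185725 0.02      ] 17.758586463059412 13.793721323973571 0.13111431762121242 0.3594279253068554
[[0.6165 0.1787 0.072 ]
 [0.4646 0.1386 0.072 ]
 [0.4389 0.2487 0.072 ]
 [0.5887 0.2919 0.072 ]] 14.773427220803407 16.06146228626357 13.183182472953575 0.15700625524817516 0.11305957662520244 [0.52715839 0.2144737  0.072     ]
plate [0.539043   0.30439008 0.099     ] [0.48370699 0.29559769 0.099     ]
fin [0.45433063 0.23798325 0.108     ]
```

View pics/w1z.png

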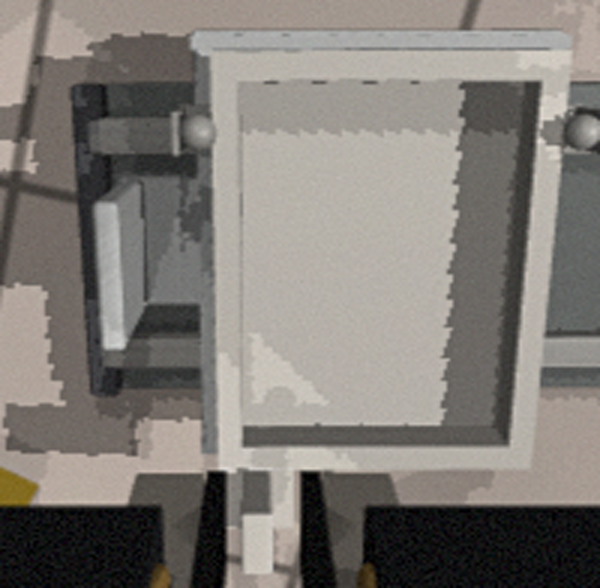

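Call:
carry_out([
  [-8.9,-1.6,0],
  [-8.9,-1.6,0],
  [-8.9,-1.6,0],
  [-8.9,-1.6,4],
  [-8.9,-1.6,8],
  [-8.9,-1.6,12],
  [-8.9,-1.6,15.9],
  [-8.9,-1.6,15.9],
  [-8.9,-1.6,15.9],
], twist=[0,0,0,0,0,0,0,0,0])

```text
clock: 1.95
tool_pos: [0.4943, 0.3391, 0.2436]
orientation: [179.7, -0.3, -76.1]
force: [0.3, 0.8, 2.1]
opening: 0.0005
```

```bash
python3 -c "
from h import *
o,_=shot('w2');print(o['force'],o['opening'],o['tool_pos'])
cv2.imwrite('pics/t2.png',ctrl.snapshot('top')[150:300,150:400].repeat(3,0).repeat(3,1))"
```

```text
[0.27503282 0.77565792 2.09188059] 0.00048081272239445036 [0.49433075 0.33909503 0.24358884]
```

View pics/w2.png

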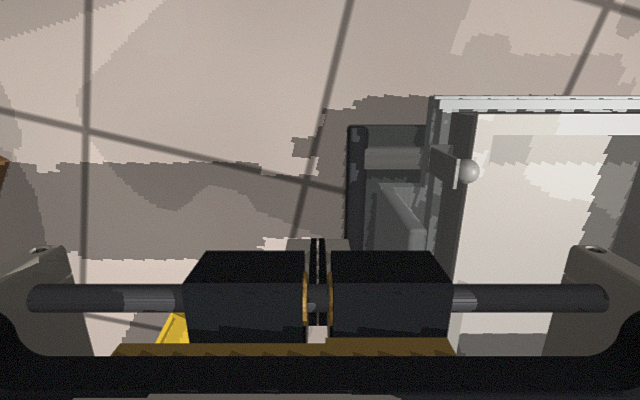

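View pics/t2.png

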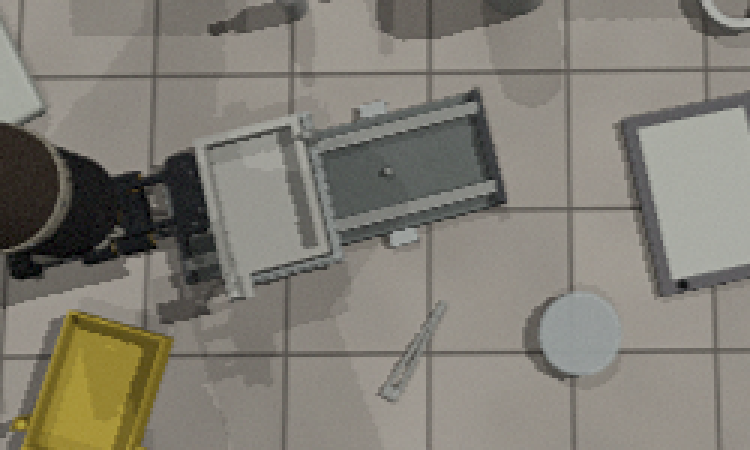

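Call:
carry_out([
  [0.8,0,0],
  [1.3,0,0],
  [1.8,0,0],
  [2.4,0,0],
  [3.2,0,0],
  [4.0,0,0],
  [4.8,0,0],
  [5.6,0,0],
  [6.4,0,0],
  [7.2,0,0],
  [7.8,0,0],
  [8.3,0,0],
], twist=[0,0,0,0,0,0,0,0,0,0,0,0])

```text
clock: 3.05
tool_pos: [0.5156, 0.2585, 0.247]
orientation: [-180.0, -0.0, -76.1]
force: [0.0, 1.3, -1.0]
opening: 0.0008
```

Call:
carry_out([
  [0.4,0,0],
  [0.9,0,0],
  [1.4,0,0],
  [1.9,0,0],
  [2.3,0,0],
  [2.7,0,0],
  [3.0,0,0],
  [3.3,0,0],
  [3.5,0,0],
], twist=[0,0,0,0,0,0,0,0,0])

```text
clock: 3.8
tool_pos: [0.524, 0.2242, 0.247]
orientation: [-180.0, -0.0, -76.2]
force: [-0.1, 0.9, 0.1]
opening: 0.0008
```

```bash
python3 -c "
from h import *
o,_=shot('w3');print(o['force'],o['opening'],o['tool_pos'])
cv2.imwrite('pics/t3.png',ctrl.snapshot('top')[150:270,190:350].repeat(5,0).repeat(5,1))"
```

```text
[-0.12107915  0.85547386  0.10289889] 0.0007999472063122387 [0.52396991 0.22419554 0.24697925]
```

View pics/t3.png

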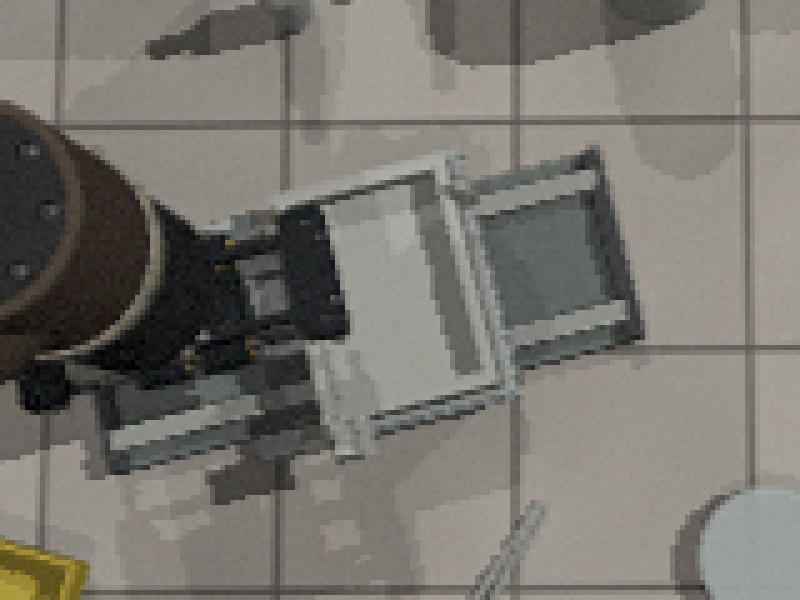

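View pics/w3.png

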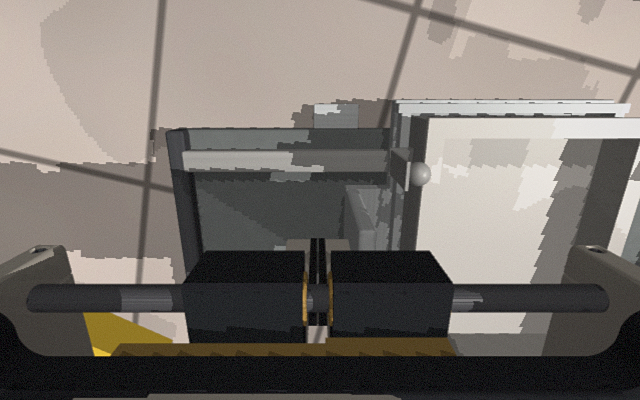

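Call:
carry_out([
  [0.4,0,0],
  [0.8,0,0],
  [1.1,0,0],
  [1.4,0,0],
  [1.6,0,0],
  [1.8,0,0],
], twist=[0,0,0,0,0,0])

```text
clock: 4.4
tool_pos: [0.5283, 0.2064, 0.247]
orientation: [-180.0, -0.0, -76.2]
force: [-0.3, 0.2, 0.7]
opening: 0.0006
```

Call:
carry_out([
  [0.2,0,0],
  [0.3,0,0],
  [0.3,0,0],
], twist=[0,0,0])

```text
clock: 4.65
tool_pos: [0.5291, 0.2034, 0.247]
orientation: [-180.0, -0.0, -76.2]
force: [-0.1, 0.9, 0.1]
opening: 0.0004
```

Call:
carry_out([
  [0.15,0,0],
  [0.3,0,0],
  [0.3,0,0],
], twist=[0,0,0])

```text
clock: 4.9
tool_pos: [0.5297, 0.2007, 0.247]
orientation: [-180.0, -0.0, -76.2]
force: [-0.8, 2.6, -0.2]
opening: 0.0002
```

Call:
carry_out([
  [0.1,0,0],
  [0.2,0,0],
  [0.2,0,0],
], twist=[0,0,0])

```text
clock: 5.15
tool_pos: [0.5302, 0.1985, 0.247]
orientation: [-180.0, -0.0, -76.2]
force: [-0.4, 1.4, -0.8]
opening: 0.0001
```

Call:
carry_out([
  [0.1,0,0],
  [0.2,0,0],
  [0.2,0,0],
], twist=[0,0,0])

```text
clock: 5.4
tool_pos: [0.5307, 0.1961, 0.247]
orientation: [-180.0, -0.1, -76.2]
force: [-0.5, 0.4, -0.1]
opening: 0.0003
```

Call:
carry_out([
  [0.1,0,0],
  [0.2,0,0],
  [0.2,0,0],
], twist=[0,0,0])

```text
clock: 5.65
tool_pos: [0.5312, 0.1939, 0.2469]
orientation: [180.0, -0.1, -76.2]
force: [-0.1, -0.6, -0.8]
opening: 0.0005
```

```bash
python3 -c "
from h import *
o,_=shot('w4');print(o['force'],o['opening'],o['tool_pos'])
cv2.imwrite('pics/t4.png',ctrl.snapshot('top')[150:270,190:350].repeat(5,0).repeat(5,1))"
```

```text
[-0.08586966 -0.5887076  -0.81756966] 0.00046729528130592794 [0.53124473 0.19385237 0.24692751]
```

View pics/t4.png

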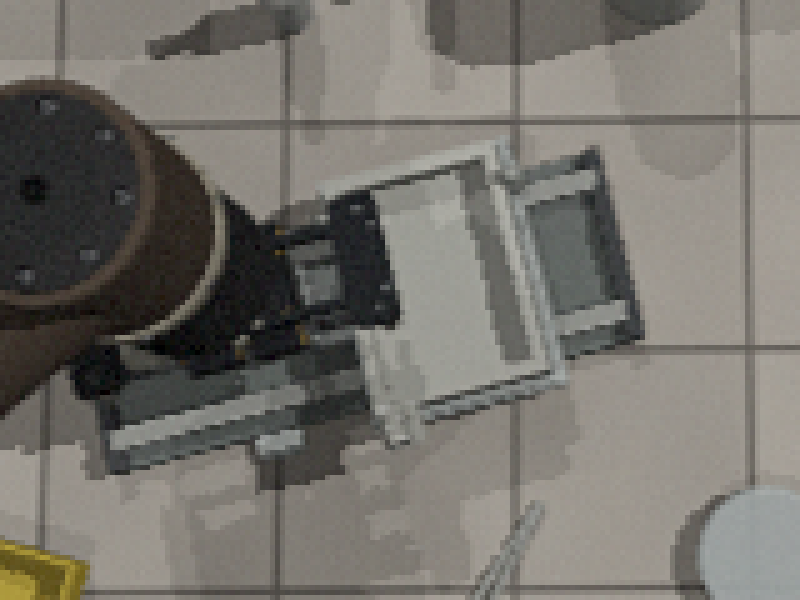

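View pics/w4.png

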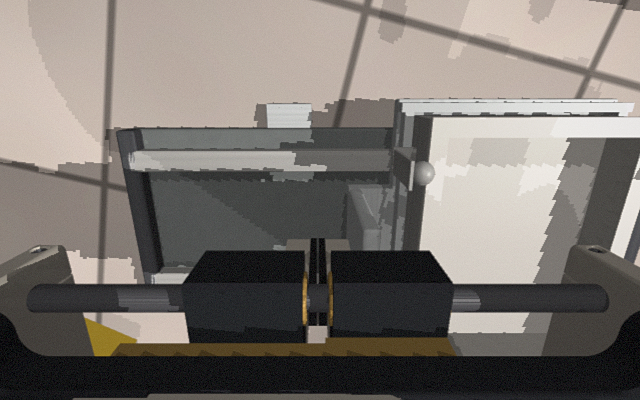

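Call:
carry_out([
  [-0.7,0,0],
  [-1.5,0,0],
  [-1.5,0,-4],
  [-1.5,0,-8.5],
  [1,3.5,-8.5],
  [4,7,-8.5],
  [7.1,10.5,-8.5],
  [7.1,14,-8.5],
  [7.1,14,-8.5],
  [7.1,14,-8.5],
], twist=[0,0,0,0,0,0,0,0,0,0], fingers=0)

```text
clock: 6.58
tool_pos: [0.4104, 0.091, 0.3327]
orientation: [-179.9, 0.0, -76.2]
force: [1.0, -0.5, -0.4]
opening: 0.0437
```

```bash
python3 -c "
from h import *
o,_=shot('w5');print(o['force'],o['opening'],o['tool_pos'])
cv2.imwrite('pics/t5.png',ctrl.snapshot('top')[150:270,190:350].repeat(5,0).repeat(5,1))"
```

```text
[ 0.95026578 -0.5364407  -0.44378843] 0.04365033510334562 [0.41037519 0.09095161 0.33269409]
```

View pics/t5.png

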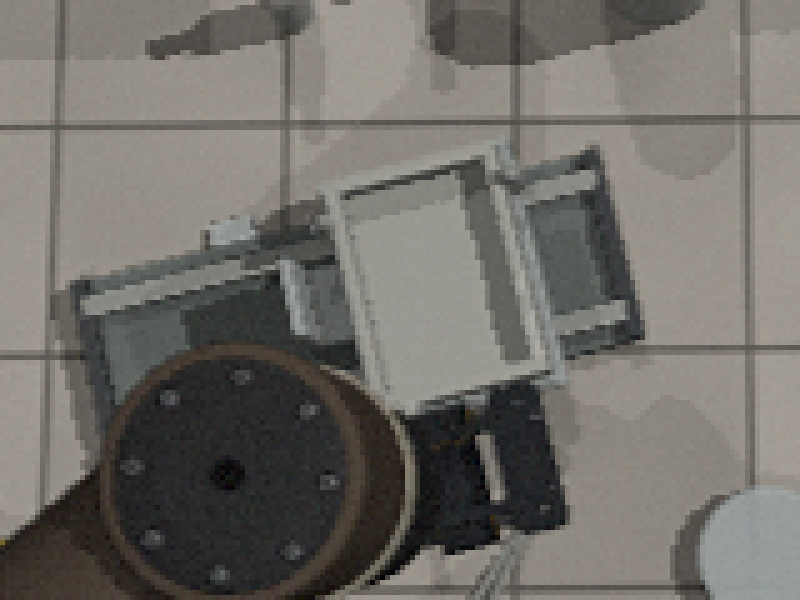

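View pics/w5.png

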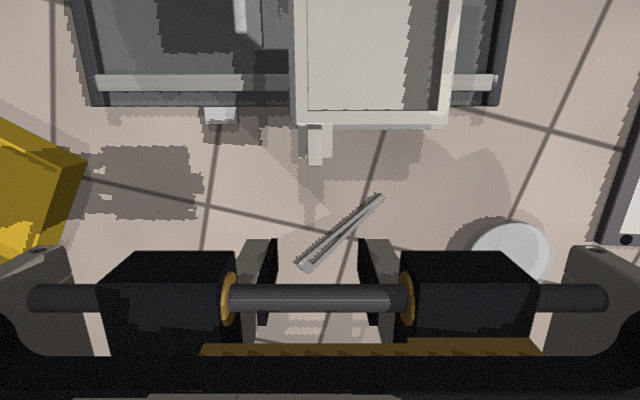

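Run:
```python
import cv2
a=cv2.imread('pics/w5.png')[95:185,270:370];cv2.imwrite('pics/w5z.png',cv2.resize(a,None,fx=6,fy=6,interpolation=cv2.INTER_CUBIC))
```

```text
(no output)
```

View pics/w5z.png

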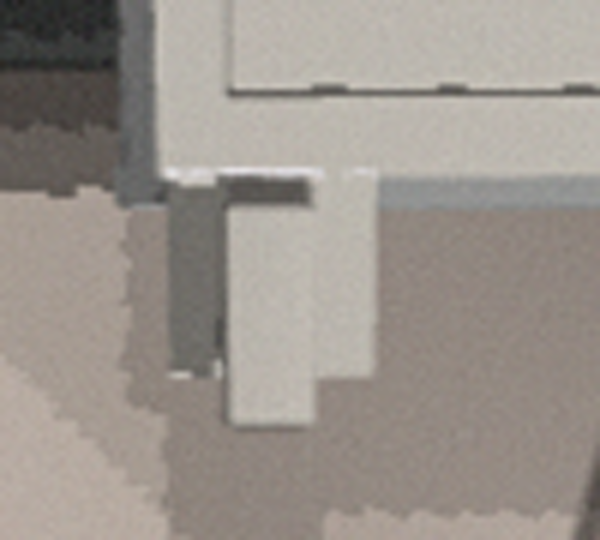

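Run:
```python
from h import *
o,c=load('w5'); Z=lambda u,v:(270+(u-2.5)/6,95+(v-2.5)/6)
f=[ray(c,Z(*q),.108) for q in [(228,207),(316,207),(316,427),(228,427)]];print(np.round(f,4),np.mean(f,0))
d=f[1]-f[2];print('fin yaw',np.degrees(np.arctan2(d[1],d[0])),np.linalg.norm(d),np.linalg.norm(f[0]-f[1]))
t=[ray(c,Z(*q),.072) for q in [(167,175),(375,175),(375,377),(167,377)]];print(np.round(t,4),np.mean(t,0))
d=t[1]-t[2];print(np.degrees(np.arctan2(d[1],d[0])),np.linalg.norm(d),np.linalg.norm(t[0]-t[1]))
C=ray(c,Z(157,178),.072);D=ray(c,(449,124),.072);d=C-D;print('flange edge',C,D,np.linalg.norm(d),np.degrees(np.arctan2(d[1],d[0]))-90)
g=np.array([0,0,ctrl.grip_depth]);Rt=Rt_(o);G=Rt@g+o['tool_pos'];print('grasp',G)
F=(np.mean(f,0)[:2]+np.mean(t,0)[:2])/2;print(F)
for tgt in [np.mean(f,0),np.mean(t,0)]:
    print('delta tool', Rt.T@(np.array([tgt[0],tgt[1],.096])-G))
```

```text
[[0.4708 0.1135 0.108 ]
 [0.473  0.1045 0.108 ]
 [0.45   0.0987 0.108 ]
 [0.4477 0.1081 0.108 ]] [0.46036712 0.10617956 0.108     ]
fin yaw 14.098854475796294 0.02368689012149843 0.009312107078200873
[[0.469  0.122  0.072 ]
 [0.4752 0.097  0.072 ]
 [0.4508 0.0906 0.072 ]
 [0.4444 0.1164 0.072 ]] [0.45985449 0.10649052 0.072     ]
14.639330474506988 0.02522510340531744 0.025734815867072627
flange edge [0.46838219 0.123091   0.072     ] [0.4957528  0.01268321 0.072     ] 0.1137498567619627 13.92319552449382
grasp [0.41062368 0.09101432 0.17339429]
[0.46011081 0.10633504]
delta tool [-0.0028515  -0.05180094  0.07747776]
delta tool [-0.00327584 -0.05137736  0.07747708]
```

Call:
carry_out([
  [-0.3,-2.5,0],
  [-0.3,-5.15,0],
  [-0.3,-5.15,0],
  [-0.3,-5.15,2.5],
  [-0.3,-5.15,5],
  [-0.3,-5.15,7.0],
  [-0.3,-5.15,7.75],
  [-0.3,-5.15,7.75],
], twist=[0,0,0,0,0,0,0,0])

```text
clock: 7.35
tool_pos: [0.4622, 0.1082, 0.2533]
orientation: [179.9, -0.1, -76.1]
force: [0.2, 0.1, -0.7]
opening: 0.0439
```

```bash
python3 -c "
from h import *
o,_=shot('w6');print(o['force'],o['opening'],o['tool_pos'])
P=Rt_(o).T@(np.array([.4601,.1063,.096])-o['tool_pos']);print(P)"
```

```text
[ 0.16097229  0.06734418 -0.66942104] 0.04393654791250126 [0.46219477 0.108174   0.25330745]
[0.00099779 0.00215975 0.15731457]
```

View pics/w6.png

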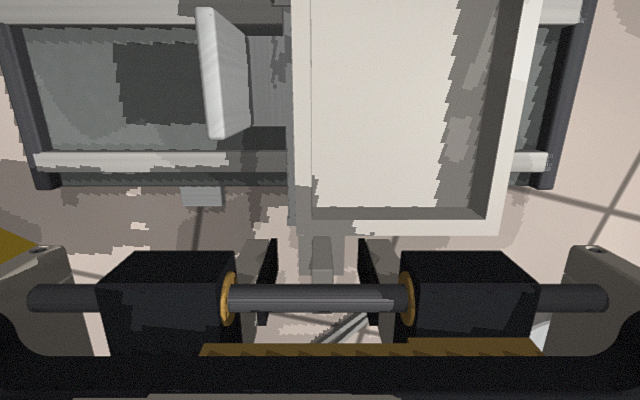

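Call:
carry_out([
  [0.1,0.2,-0.1],
  [0.1,0.2,-0.1],
  [0.1,0.2,-0.1],
  [0.1,0.2,-0.1],
  [0.1,0.2,-0.1],
  [0.1,0.2,-0.1],
  [0.1,0.2,-0.1],
  [0.1,0.2,-0.1],
  [0.1,0.2,-0.1],
], twist=[0,0,0,0,0,0,0,0,0], fingers=-1)

```text
clock: 8.15
tool_pos: [0.461, 0.107, 0.2561]
orientation: [-180.0, -0.1, -76.1]
force: [-2.0, -0.8, 5.7]
opening: 0.0097
```

Call:
carry_out([
  [0,-0.05,-0.3],
  [0,-0.1,-0.6],
  [0,-0.2,-1.0],
  [0,-0.3,-1.4],
  [0,-0.3,-1.4],
], twist=[0,0,0,0,0])

```text
clock: 8.57
tool_pos: [0.4637, 0.1075, 0.2705]
orientation: [180.0, -0.1, -76.1]
force: [-1.3, -2.0, -2.7]
opening: 0.0098
```

```bash
python3 -c "
from h import *
o,_=shot('w7');print(o['force'],o['moment'],o['opening'],o['tool_pos'])
cv2.imwrite('pics/s7.png',cv2.resize(ctrl.snapshot('scene')[180:300,310:470],None,fx=5,fy=5,interpolation=cv2.INTER_CUBIC))"
```

```text
[-1.34966453 -1.95410732 -2.73107141] [-0.55567502  0.63507554 -0.17938489] 0.009808608853938416 [0.46372831 0.10749082 0.27052944]
```

View pics/s7.png

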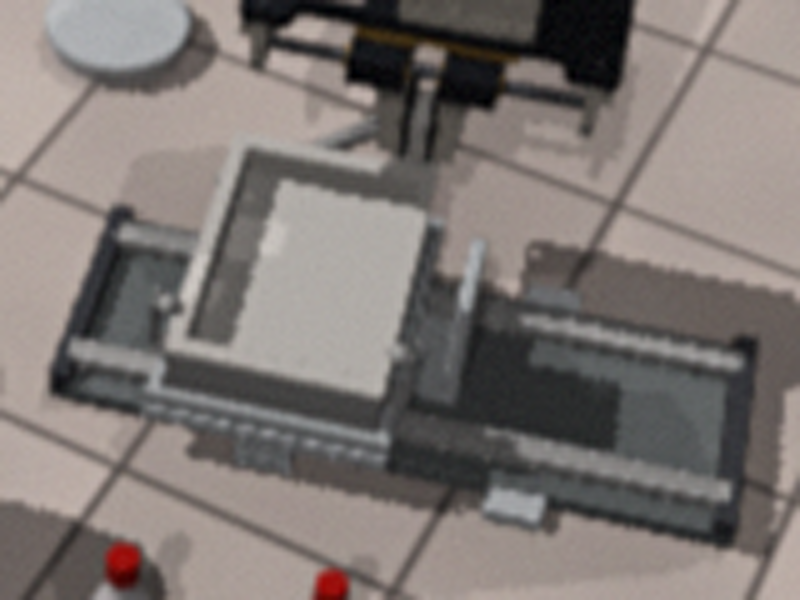

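View pics/w7.png

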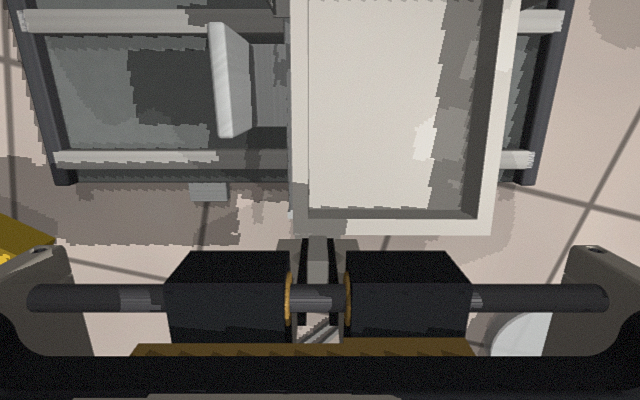

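Call:
carry_out([
  [0,-0.05,-0.3],
  [0,-0.15,-0.6],
  [0,-0.3,-1.0],
  [0,-0.4,-1.4],
  [0,-0.4,-1.4],
], twist=[0,0,0,0,0])

```text
clock: 9.08
tool_pos: [0.4679, 0.1087, 0.285]
orientation: [-179.9, -0.1, -76.1]
force: [-3.2, -0.2, -1.5]
opening: 0.0099
```

```bash
python3 -c "
from h import *
o,_=shot('w8');print(o['force'],o['moment'],o['opening'],o['tool_pos'])
cv2.imwrite('pics/s8.png',cv2.resize(ctrl.snapshot('scene')[180:300,310:470],None,fx=5,fy=5,interpolation=cv2.INTER_CUBIC))"
```

```text
[-3.1749498  -0.17093953 -1.54744578] [-0.28255086  0.98598677 -0.09408035] 0.009871952132647202 [0.46787124 0.10865313 0.28504223]
```

View pics/s8.png

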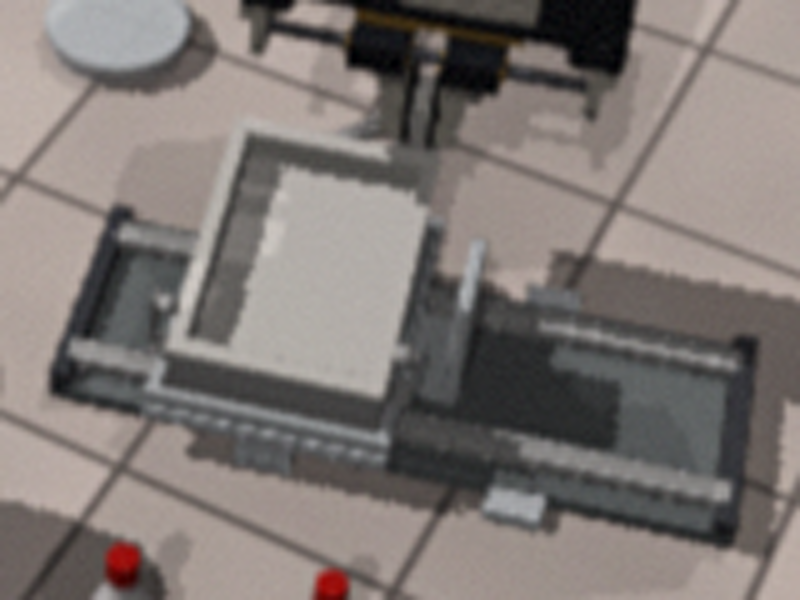

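View pics/w8.png

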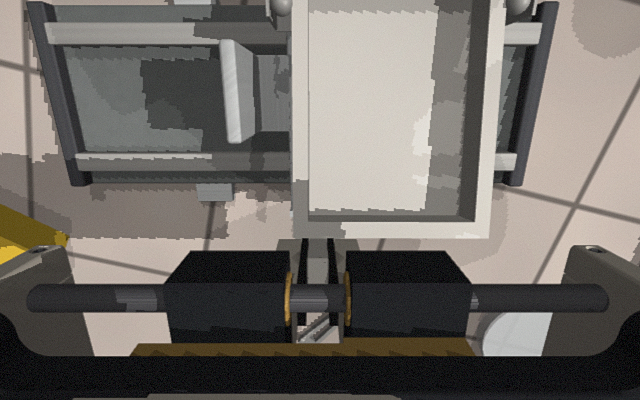

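Call:
carry_out([
  [0,-0.1,-0.3],
  [0,-0.25,-0.6],
  [0,-0.45,-1.0],
  [0,-0.7,-1.5],
  [0,-0.7,-1.5],
], twist=[0,0,0,0,0])

```text
clock: 9.6
tool_pos: [0.475, 0.1105, 0.3007]
orientation: [-179.9, -0.1, -76.1]
force: [-3.6, -0.7, -0.2]
opening: 0.0096
```

```bash
python3 -c "
from h import *
o,_=shot('w9');print(o['force'],o['moment'],o['opening'],o['tool_pos'])
cv2.imwrite('pics/s9.png',cv2.resize(ctrl.snapshot('scene')[180:300,310:470],None,fx=5,fy=5,interpolation=cv2.INTER_CUBIC))"
```

```text
[-3.6452366  -0.69364953 -0.22585748] [-0.41121139  1.52581692 -0.17043482] 0.009627215022641288 [0.47503076 0.11051084 0.30065224]
```

View pics/s9.png

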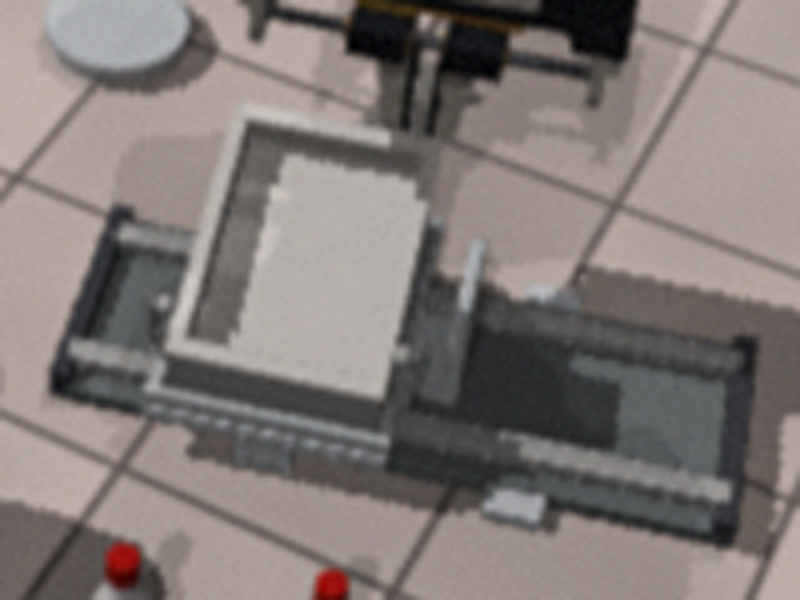

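View pics/w9.png

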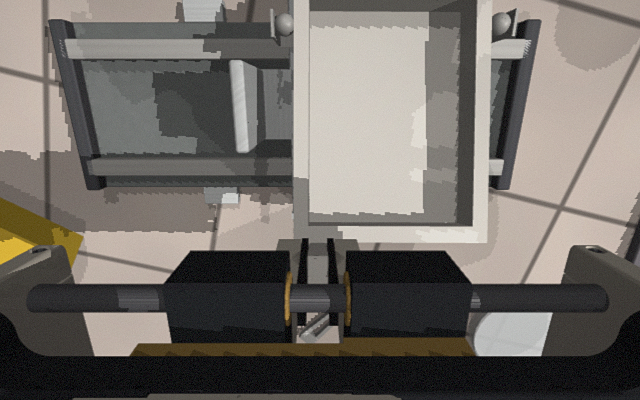

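Call:
carry_out([
  [0,0,-0.3],
  [0,0,-0.7],
  [0,0,-1.1],
  [0,0,-1.5],
  [0,0,-1.5],
], twist=[0,0,0,0,0])

```text
clock: 10.12
tool_pos: [0.4753, 0.1107, 0.3166]
orientation: [-179.7, -0.0, -76.1]
force: [0.6, 0.3, -0.5]
opening: 0.0096
```

```bash
python3 -c "
from h import *
o,_=shot('w10');print(o['force'],o['moment'],o['opening'],o['tool_pos'])
cv2.imwrite('pics/s10.png',cv2.resize(ctrl.snapshot('scene')[180:300,310:470],None,fx=5,fy=5,interpolation=cv2.INTER_CUBIC))"
```

```text
[ 0.56752623  0.27829607 -0.45236659] [-0.01219165  0.10485895  0.00690988] 0.009643539710655045 [0.47530973 0.11072822 0.31659076]
```

View pics/s10.png

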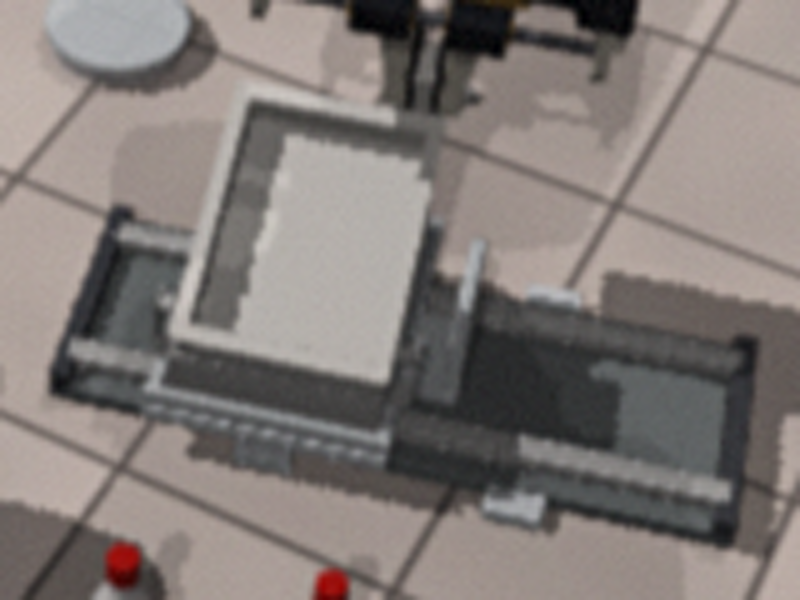

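View pics/w10.png

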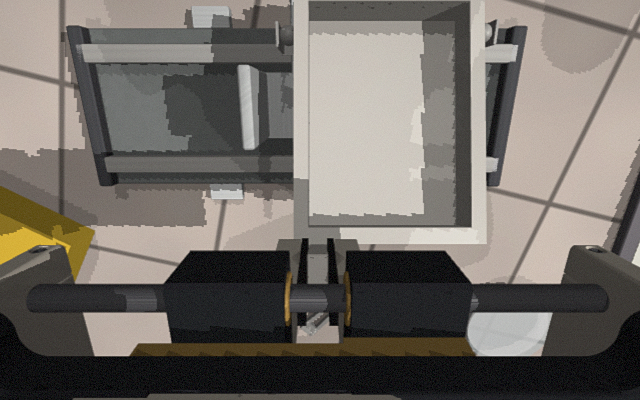

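Call:
carry_out([
  [0,0,-1],
  [0,0,-2.5],
  [0,0,-4.5],
  [0,0,-6.5],
  [0,0,-7.5],
  [0,0,-8],
  [0,0,-8],
], twist=[0,0,0,0,0,0,0])

```text
clock: 10.8
tool_pos: [0.4747, 0.1105, 0.3968]
orientation: [-179.7, 0.0, -76.1]
force: [-0.3, -0.9, -1.6]
opening: 0.0098
```

```bash
python3 -c "
from h import *
o,_=shot('w11');print(o['force'],o['moment'],o['opening'],o['tool_pos'])
cv2.imwrite('pics/s11.png',cv2.resize(ctrl.snapshot('scene')[130:300,230:470],None,fx=3.3,fy=3.3,interpolation=cv2.INTER_CUBIC))
g=ctrl.snapshot('top');cv2.imwrite('pics/t11.png',g)
hsv=cv2.cvtColor(g,cv2.COLOR_BGR2HSV)
sub=g[170:260,345:425];cv2.imwrite('pics/t11z.png',sub.repeat(6,0).repeat(6,1))
m=(g.min(2)>0)&(sub.shape[0]>0)
gr=cv2.cvtColor(g,cv2.COLOR_BGR2GRAY);print(gr[215,345:425]);
"
```

```text
[-0.27181808 -0.86242385 -1.5752321 ] [-0.0336222   0.10755841 -0.00106069] 0.009801078092665868 [0.47472204 0.11052213 0.39675437]
[155 156 157 155 157 154 154 155 154 156 155 155 154 153 120  93 104  73
  86  98  95  94 128 168 177 176 176 175 176 176 176 175 175 175 173 175
 175 176 175 175 176 176 177 176 176 173 177 176 174 176 175 176 177 176
 174 176 173 174 180 179 132  91  98  93 120 144 150 152 152 151 146 150
 149 152 150 149 146 147 145 145]
```

View pics/s11.png

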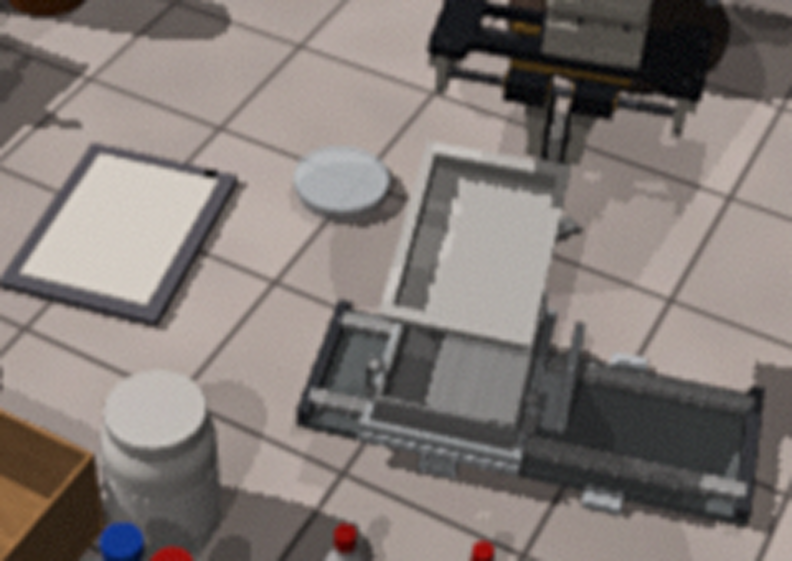

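View pics/w11.png

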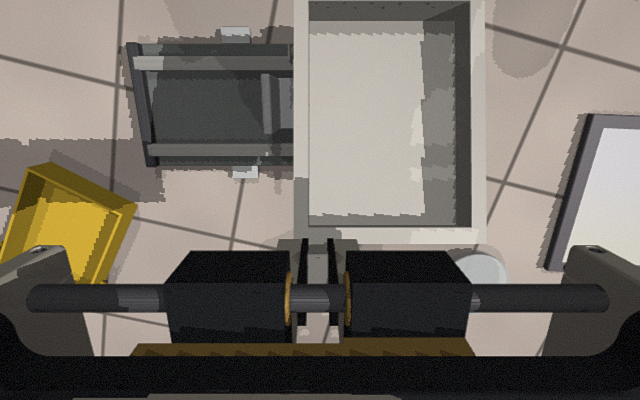

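View pics/t11z.png

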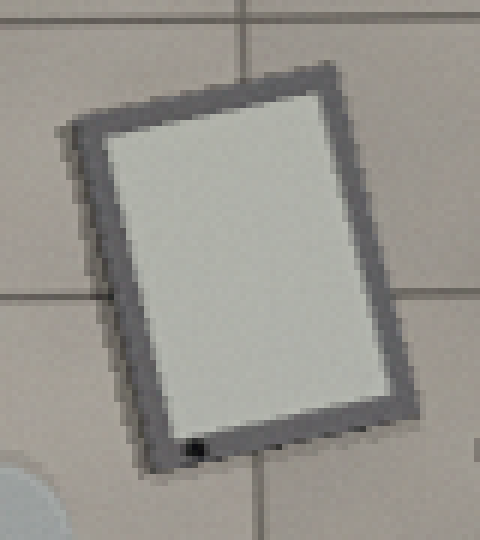

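Run:
```python
from h import *
c=cam('top'); Z=lambda u,v:(345+(u-2.5)/6,170+(v-2.5)/6)
P=[ray(c,Z(*q),.011) for q in [(75,118),(335,65),(418,412),(150,472)]];print(np.round(P,4),np.mean(P,0))
for i in range(4): print(np.linalg.norm(P[i]-P[i-1]))
P=[ray(c,Z(*q),.011) for q in [(103,135),(318,95),(390,390),(175,437)]];print(np.mean(P,0))
cs=cam('scene')
S=lambda u,v:(230+(u-1.2)/3.3,130+(v-1.2)/3.3)
P=[ray(cs,S(*q),.011) for q in [(97,145),(238,178),(157,322),(3,285)]];print(np.round(P,4),np.mean(P,0))
```

```text
[[ 0.6123 -0.1746  0.011 ]
 [ 0.6406 -0.3192  0.011 ]
 [ 0.4488 -0.3564  0.011 ]
 [ 0.4179 -0.2107  0.011 ]] [ 0.52990548 -0.26523696  0.011     ]
0.19779753845776277
0.14730795052111184
0.1953989110912455
0.14896194959971107
[ 0.5309498  -0.26638805  0.011     ]
[[ 0.4513 -0.3511  0.011 ]
 [ 0.424  -0.2099  0.011 ]
 [ 0.6161 -0.1714  0.011 ]
 [ 0.6463 -0.3116  0.011 ]] [ 0.53443447 -0.26102367  0.011     ]
```

Call:
carry_out([
  [1,0.4,0],
  [3,1.1,0],
  [6,2.3,0],
  [9.5,3.6,0],
  [13,4.9,0],
  [16.5,6.2,0],
  [20,7.6,0],
  [23.5,8.9,0],
  [27,10.2,0],
  [30,11.4,0],
  [32.5,12.3,0],
  [33.8,12.8,0],
], twist=[0,0,0,0,0,0,0,0,0,0,0,0])

```text
clock: 11.95
tool_pos: [0.4298, -0.2513, 0.3935]
orientation: [180.0, -0.0, -76.2]
force: [0.4, 0.8, -0.4]
opening: 0.0099
```

```bash
python3 -c "
from h import *
o,_=shot('w12');print(o['force'],o['moment'],o['opening'],o['tool_pos'])
cv2.imwrite('pics/s12.png',cv2.resize(ctrl.snapshot('scene')[100:270,180:420],None,fx=3.3,fy=3.3,interpolation=cv2.INTER_CUBIC))
"
```

```text
[ 0.37101935  0.78223694 -0.38952684] [0.13251008 0.01415521 0.01473709] 0.009856598375979886 [ 0.42982247 -0.25129231  0.39354496]
```

View pics/s12.png

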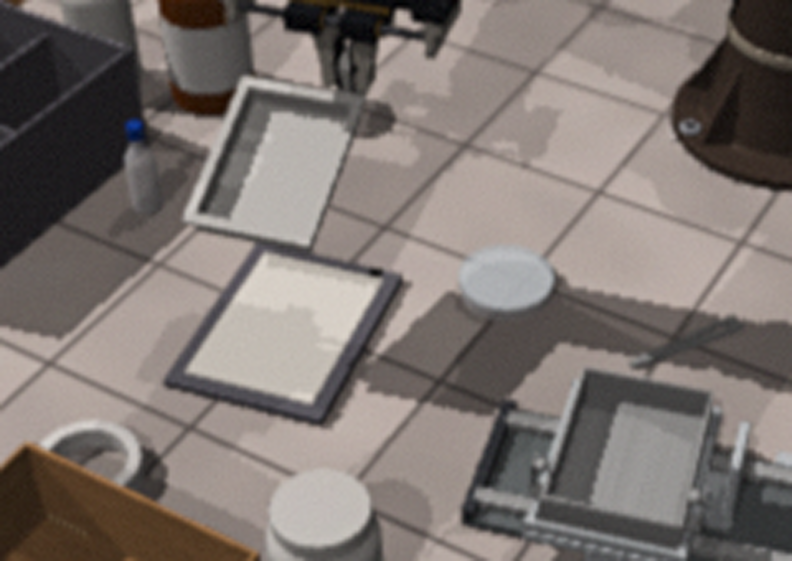

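View pics/w12.png

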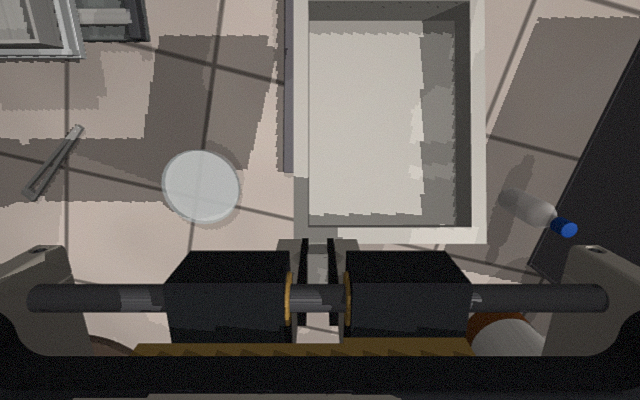

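Call:
carry_out([
  [-0.2,-1,1],
  [-0.4,-2,3],
  [-0.4,-2.9,5],
  [-0.4,-2.9,7],
  [-0.4,-2.9,9],
  [-0.4,-2.9,10.5],
  [-0.4,-2.9,11.5],
  [-0.4,-2.9,12.1],
  [-0.4,-2.9,12.1],
], twist=[0,0,0,0,0,0,0,0,0])

```text
clock: 12.8
tool_pos: [0.457, -0.2394, 0.2709]
orientation: [179.8, 0.1, -76.3]
force: [-0.2, 0.2, -1.6]
opening: 0.0096
```

Call:
carry_out([
  [0,0.1,0.3],
  [0,0.3,0.8],
  [0,0.5,1.2],
  [0,0.5,1.2],
], twist=[0,0,0,0])

```text
clock: 13.13
tool_pos: [0.4517, -0.2407, 0.2589]
orientation: [179.9, 0.1, -76.3]
force: [-1.3, 1.0, 2.3]
opening: 0.0098
```

```bash
python3 -c "
from h import *
o,_=shot('w13');print(o['force'],o['moment'],o['opening'],o['tool_pos'])
cv2.imwrite('pics/s13.png',cv2.resize(ctrl.snapshot('scene')[100:270,180:420],None,fx=3.3,fy=3.3,interpolation=cv2.INTER_CUBIC))
"
```

```text
[-1.27820337  0.99041549  2.34982147] [-0.08219601  0.2349309  -0.01076131] 0.009821353261681858 [ 0.45167358 -0.24068277  0.25889915]
```

View pics/s13.png

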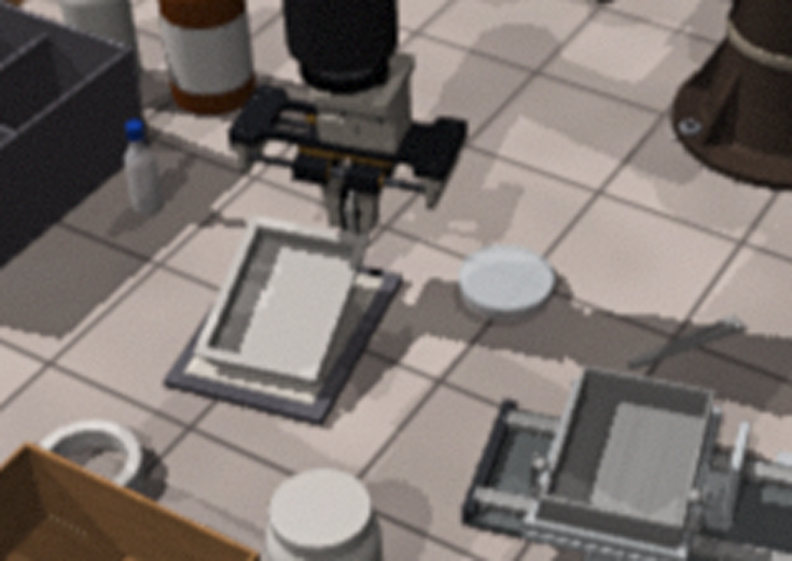

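View pics/w13.png

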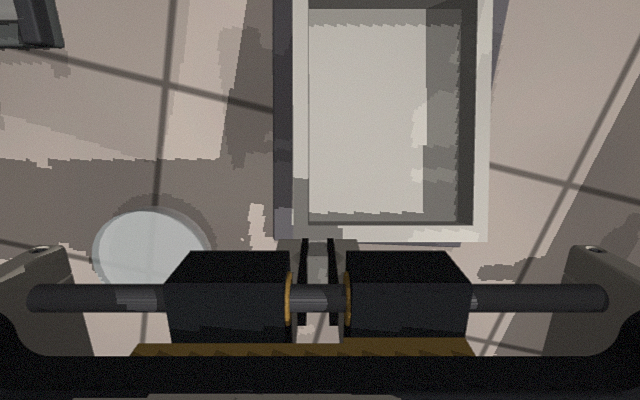

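Call:
carry_out([
  [0,0.2,0.4],
  [0,0.5,1.0],
  [0,0.8,1.6],
  [0,1.1,2.2],
  [0,1.1,2.2],
], twist=[0,0,0,0,0])

```text
clock: 13.65
tool_pos: [0.4407, -0.2433, 0.2361]
orientation: [179.8, 0.1, -76.3]
force: [-0.0, -0.8, 1.1]
opening: 0.0097
```

Call:
carry_out([
  [0,0.1,0.4],
  [0,0.3,0.9],
  [0,0.4,1.3],
  [0,0.5,1.6],
  [0,0.5,1.6],
], twist=[0,0,0,0,0])

```text
clock: 14.07
tool_pos: [0.4356, -0.2445, 0.2194]
orientation: [179.8, 0.1, -76.3]
force: [-0.1, -1.1, 0.9]
opening: 0.0099
```

```bash
python3 -c "
from h import *
o,_=shot('w14');print(o['force'],o['moment'],o['opening'],o['tool_pos'])
cv2.imwrite('pics/s14.png',cv2.resize(ctrl.snapshot('scene')[100:270,180:420],None,fx=3.3,fy=3.3,interpolation=cv2.INTER_CUBIC))
"
```

```text
[-0.05021939 -1.08506682  0.89446883] [-0.28882685 -0.21192545 -0.07128103] 0.009931071355838586 [ 0.43562993 -0.24454444  0.21941855]
```

View pics/s14.png

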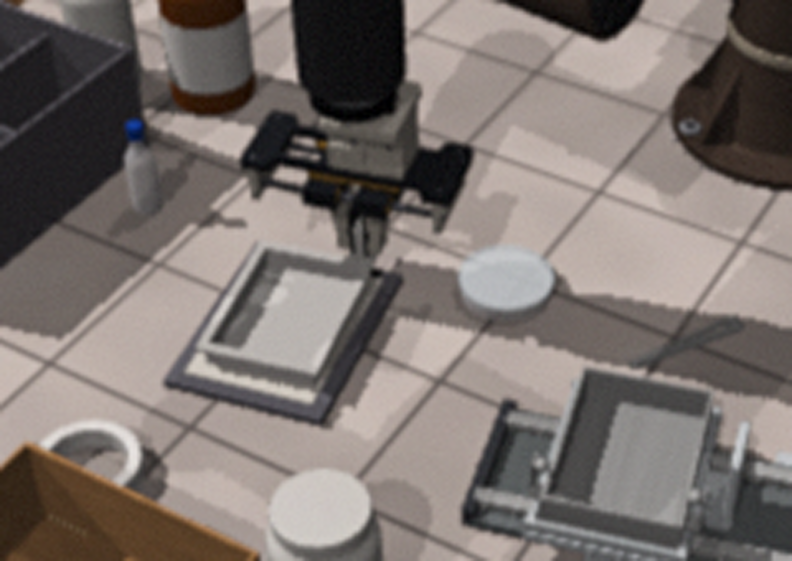

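View pics/w14.png

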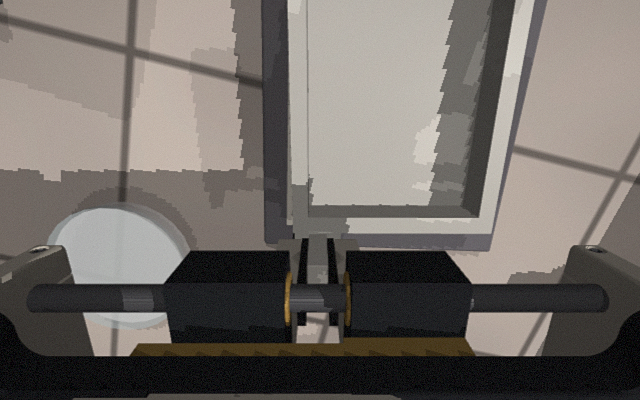

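Call:
carry_out([
  [0,0,0.2],
  [0,0.05,0.35],
  [0,0.05,0.35],
], twist=[0,0,0])

```text
clock: 14.42
tool_pos: [0.4354, -0.2445, 0.218]
orientation: [179.8, 0.1, -76.3]
force: [-6.9, 4.3, 20.5]
opening: 0.0098
```

Call:
carry_out([
  [0,0,-0.3],
  [0,0,-0.8],
  [0,0,-1.8],
  [0,0,-3.2],
  [0,0,-4.8],
  [0,0,-6.4],
  [0,0,-8],
  [0,0,-9.2],
  [0,0,-10],
  [0,0,-10],
  [0,0,-10],
], twist=[0,0,0,0,0,0,0,0,0,0,0])

```text
clock: 15.33
tool_pos: [0.4356, -0.2444, 0.3178]
orientation: [179.8, 0.1, -76.3]
force: [-0.4, -0.1, -1.5]
opening: 0.0096
```

```bash
python3 -c "
from h import *
o,_=shot('w15');print(o['force'],o['moment'],o['opening'],o['tool_pos'])
cv2.imwrite('pics/s15.png',cv2.resize(ctrl.snapshot('scene')[100:270,180:420],None,fx=3.3,fy=3.3,interpolation=cv2.INTER_CUBIC))
cv2.imwrite('pics/t15.png',ctrl.snapshot('top')[150:280,190:450].repeat(3,0).repeat(3,1))
"
```

```text
[-0.42893745 -0.07441589 -1.53158488] [-0.02297848  0.15348073  0.00960534] 0.009590335813068961 [ 0.43556602 -0.24442947  0.31778496]
```

View pics/s15.png

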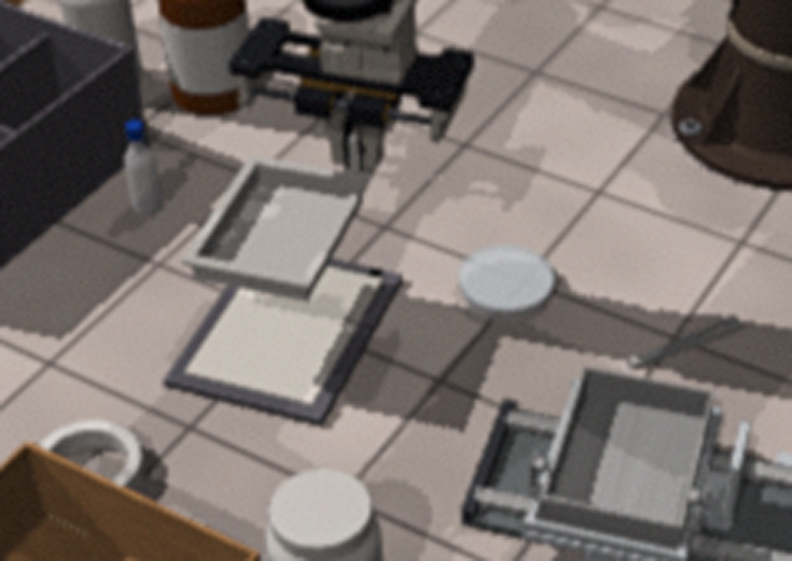

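View pics/w15.png

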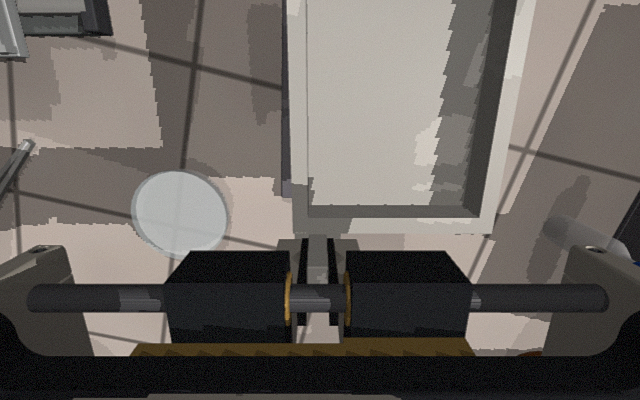

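View pics/t15.png

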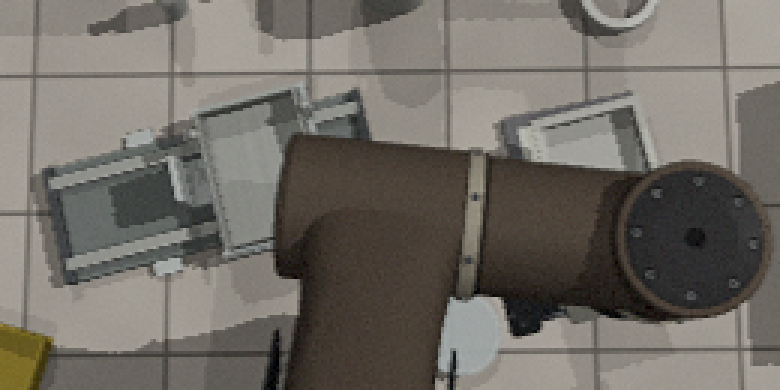

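Run:
```python
from h import *
a=cv2.imread('pics/s15.png')[150:310,170:370];cv2.imwrite('pics/s15z.png',cv2.resize(a,None,fx=4,fy=3.6))
ct,cs=cam('top'),cam('scene')
T=lambda u,v:(190+(u-1)/3,150+(v-1)/3); S=lambda u,v:(180+(u-1.2)/3.3,100+(v-1.2)/3.3)
def tri(a,b):
    L=[]
    for c,p in((ct,a),(cs,b)):
        f,cx,cy,e,Rm=c; L.append((e,Rm@np.array([(p[0]-cx)/f,(p[1]-cy)/f,1.])))
    A=np.c_[L[0][1],-L[1][1]];s=np.linalg.lstsq(A,L[1][0]-L[0][0],rcond=None)[0]
    P,Q=L[0][0]+s[0]*L[0][1],L[1][0]+s[1]*L[1][1];return (P+Q)/2,np.linalg.norm(P-Q)
print(tri(T(637,93),S(191,258)));print(tri(T(519,129),S(306,287)))
# expected flange height if level: grasp z + (fin): 
print('near -y corner', [ray(cs,S(258,163),z).round(3) for z in(.125,.135,.145)])
# predicted, level: tray centre
o,cw=load('w15'); ux=np.array([np.cos(np.radians(13.8)),np.sin(np.radians(13.8)),0]);uy=np.array([-ux[1],ux[0],0])
G=Rt_(o)@[0,0,ctrl.grip_depth]+o['tool_pos']; C=G+.088*ux-.042*uy-np.array([0,0,.036]);print('pred centre',C)
for sx,sy in[(1,1),(1,-1),(-1,-1)]:print((sx,sy),(C+.076*sx*ux+.056*sy*uy+[0,0,.012]).round(4))
# wrist: flange right edge/left edge
for q in [(289,5),(527,5),(497,228)]: print(q, ray(cw,q,C[2]+.012).round(4))
```

```text
(array([ 0.61310608, -0.29706402,  0.13729602]), np.float64(0.006024415157644622))
(array([ 0.58498858, -0.18902865,  0.1299907 ]), np.float64(0.016736301925506954))
near -y corner [array([ 0.467, -0.332,  0.125]), array([ 0.477, -0.324,  0.135]), array([ 0.488, -0.315,  0.145])]
pred centre [ 0.53054478 -0.26414614  0.12248576]
(1, 1) [ 0.591  -0.1916  0.1345]
(1, -1) [ 0.6177 -0.3004  0.1345]
(-1, -1) [ 0.4701 -0.3367  0.1345]
(289, 5) [ 0.5512 -0.2015  0.1345]
(527, 5) [ 0.5766 -0.306   0.1345]
(497, 228) [ 0.4717 -0.3373  0.1345]
```

View pics/s15z.png

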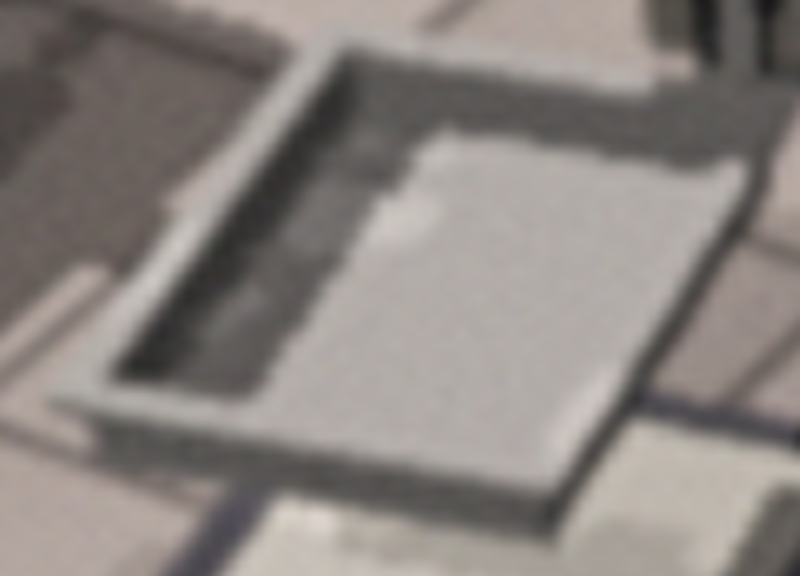

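Call:
carry_out([
  [0,0,0],
  [0,0,0],
  [0,0,0],
  [0,0,0],
  [0,0,0],
  [0,0,0],
  [0,0,0],
  [0,0,0],
  [0,0,0],
  [0,0,0],
  [0,0,0],
  [0,0,0],
], twist=[0,0,0,0,0,0,0,0,0,0,0,0])

```text
clock: 16.48
tool_pos: [0.4354, -0.2444, 0.317]
orientation: [179.7, 0.1, -76.3]
force: [0.3, 0.1, -1.3]
opening: 0.0099
```

```bash
python3 -c "
from h import *
o,im=shot('w16');print(o['tool_pos'],o['opening'])
b=cv2.imread('pics/w15.png');d=cv2.absdiff(im,b).max(2);print((d[0:235,285:535]>40).sum())
t5=cv2.imread('pics/t5.png')[2::5,2::5];t=ctrl.snapshot('top')[150:270,190:350]
g=lambda x:np.float32(cv2.cvtColor(x,cv2.COLOR_BGR2GRAY))
A,B=g(t5)[45:75,52:70],g(t)[45:75,52:70]
r=cv2.matchTemplate(g(t)[40:80,47:75],A,cv2.TM_CCOEFF_NORMED);print(cv2.minMaxLoc(r))
"
```

```text
[ 0.43537101 -0.24440746  0.31695842] 0.009911245876583506
612
(-0.18918122351169586, 0.884291410446167, (1, 10), (5, 5))
```

```bash
python3 -c "
from h import *
a,b=[np.float32(cv2.cvtColor(cv2.imread(f'pics/{n}.png'),cv2.COLOR_BGR2GRAY)) for n in('w15','w16')]
for r in(slice(0,80),slice(150,235)): print(cv2.phaseCorrelate(a[r,440:530],b[r,440:530]))
ctrl.close_job()"
```

```text
((-0.16001030157607943, 0.07823619470358523), 0.5526329737239414)
((0.14333839668751125, -0.07193278041788176), 0.9172219650833695)
the job is handed in; nothing more can be done
```

The job is handed in, at about 16.5 s of the 61 s allowed. No verdict is reported.

**What I did**
- **Carrier:** I pushed it by the plate with closed fingers. The resistance rose at the detent and then dropped. The carrier also moved about 2 mm ahead of the fingers, as it should when it clicks in.
- **Peel:** I pinched the fin and lifted the tab corner along an arc about the far edge, to about 16–17°. The clips let go, and in the pictures the steel tray stayed seated throughout.
- **Levelling:** The white tray was still tilted in the grip, so I set it down flat on the light pad to level it, pressing with about 20 N. Then I lifted it 10 cm off the pad.

**Last checks**
- **Position:** The tray's centre is at about (0.531, -0.264, 0.122) m and the pad's centre at about (0.5315, -0.265) m. The tray's place is worked out from the arm's pose, taking the tray as level.
- **Level:** Crossing the top and scene views put the far corners at 0.130 and 0.137 m, against 0.1345 m if level. That means under about 2–3° of tilt. The second corner is the weaker one: its two rays missed each other by 17 mm.
- **Grip:** The tray held still for a further second. The image shift was under 0.2 px, although the arm itself sank 0.8 mm.
- **Carrier and steel tray:** The carrier's plate had not shifted between the pictures before the peel and at the end. The notch position itself is inferred from the push and the pictures, not read directly.
- **Bystanders:** The arm and tray did not touch any of them in any picture I took.

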